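# Put the samples into their matching stands

## Task

Clear the bench for the next patient: put each of the four sample containers upright into the stand that matches it in both colour and width (wide jars in the wide wells, narrow vials in the narrow wells, green to green, blue to blue), standing flat on the floor of the well. Keep the containers upright, set them down gently rather than dropping them in, and leave the amber bottle and the orange slide box where they are.

Things in the scene. Friction and masses are not known exactly. Their poses are not given: they have to be found in the camera images.
- green_jar: loose wide sample jar: upright plain cylinder 44 mm in diameter, 62 mm tall, white body with a green band near the foot and a green screw cap (top 17 mm); 60 to 130 g. Origin: centre of its underside; z up its axis.
- green_vial: loose narrow sample vial: upright plain cylinder 28 mm in diameter, 80 mm tall, white body with a green band near the foot and a green screw cap (top 17 mm); 35 to 70 g. Origin: centre of its underside; z up its axis.
- blue_jar: loose wide sample jar: upright plain cylinder 44 mm in diameter, 62 mm tall, white body with a blue band near the foot and a blue screw cap (top 17 mm); 60 to 130 g. Origin: centre of its underside; z up its axis.
- blue_vial: loose narrow sample vial: upright plain cylinder 28 mm in diameter, 80 mm tall, white body with a blue band near the foot and a blue screw cap (top 17 mm); 35 to 70 g. Origin: centre of its underside; z up its axis.
- green_wide_stand: fixed green square block, 80 x 80 mm, 22 mm high, with one round well in its middle for a wide jar: 64 mm across, 16 mm deep, so its (white) floor is 6 mm above the table. Origin: centre of the block's underside, below the middle of the well; z up, x and y along its sides.
- green_narrow_stand: fixed green square block, 58 x 58 mm, 22 mm high, with one round well in its middle for a narrow vial: 44 mm across, 16 mm deep, so its (white) floor is 6 mm above the table. Origin: centre of the block's underside, below the middle of the well; z up, x and y along its sides.
- blue_wide_stand: fixed blue square block, 80 x 80 mm, 22 mm high, with one round well in its middle for a wide jar: 64 mm across, 16 mm deep, so its (white) floor is 6 mm above the table. Origin: centre of the block's underside, below the middle of the well; z up, x and y along its sides.
- blue_narrow_stand: fixed blue square block, 58 x 58 mm, 22 mm high, with one round well in its middle for a narrow vial: 44 mm across, 16 mm deep, so its (white) floor is 6 mm above the table. Origin: centre of the block's underside, below the middle of the well; z up, x and y along its sides.
- amber_bottle: loose amber glass reagent bottle with black cap and paper label, 40 mm in diameter, 92 mm tall: a bystander that stays where it stands. Origin: centre of its underside; z up.
- slide_box: loose orange microscope-slide box, 85 (x) x 65 (y) mm, 32 mm high, with a paper label on its lid: a bystander that stays where it lies. Origin: centre of its underside; z up.

How it is judged:
By the outcome, as a careful person would: the job done as asked, in the order asked, and still so for the second after the job is handed in, with the robot touching nothing.
It also fails if it takes over 109 s, if anything falls off the work surface, if the arm or the gripper's body presses on something with over 40 N, if the wrist force passes 120 N, or if a joint passes its speed limit or range.

## Robot

A 6-joint arm with a two-finger parallel gripper is mounted at the origin on the work surface. World frame = base frame: x ahead of the robot, y to its left, z up, the work surface at z = 0. Lengths are in mm, angles in rad, forces in N, time in s.
With the tool pointing down it reaches from about 275 to 1000 mm from the base axis. Payload 8.4 kg.
Tool frame: the origin (TCP) lies on the centre line of the jaws, within the pads' length; the fingertips stand r.tip_reach ahead of it and the grasp point (between the pads) lies 11 mm behind it (r.tip_reach is the distance from the TCP to the fingertips, in mm); z points along the fingers, y is the line along which they close (so a half turn about z gives the same grasp; the last joint's range is limited). The gripper opens to 85 mm and grips with 20 to 120 N. Pads are 22 mm wide; open, the fingers measure 114 mm over their backs; the gripper's body (76 mm by 85 mm) begins 54 mm behind the grasp point. The pads swing forward as they close: fully open they stand 13 mm farther back than shut.
Start: joints at [-1.178, 0.353, 1.633, -0, 1.155, -0.002], TCP at [240.389, -576.924, 239.281] pointing down, gripper open.
Joint ranges: [-2.63, 2.63], [-0.92, 2.1], [0.06, 2.66], [-1.3, 4.44], [0, 2.69], [-3.02, 3.02]. Speed limits (rad/s): [2.22, 2.22, 2.79, 3.14, 3.14, 3.14].

## Interface

Orientations are given as [roll, pitch, yaw] about the fixed x, y, z axes, in that order (R = Rz(yaw) Ry(pitch) Rx(roll)).
In Python, from rig import r gives the robot as it stands.
- The arm moves only by the tool carry_out, never from a script. Its argument "targets" is a list of rows, each an object with "dp": the shift along the tool's x, y, z in mm, a list of three; "yaw": the turn about the tool's z in degrees. A call has 1 to 12 rows; each row is the pose to reach, as a shift and turn from the pose commanded when the call began, along the tool's axes at that moment; what a row does not reach only later rows make up. A row lasts 1/8 s, in which the tool goes at most 62.5 mm and 10.7 degrees, less where a joint would pass 70% of its speed; a pose out of reach is approached as far as the arm can. A call with a gripper value outside its range is refused whole. "fingers" is the opening, from -1 (shut) to 1 (fully open), so that 0 is half open, set as the call begins (left out, the last holds). The fingers move at their own pace and stop on an object; "grip_force" is the grip in N (left out, the last holds). Time passes only in rows, so rows that repeat a pose let the fingers close. It gives the time, the measured TCP pose, the force, the opening and the grip force at its end, in the units of the state.
- r.sense(): the state, without advancing time (a new reading comes with each control period).
- r.grab_frame(name): name is "scene" or "top" or "wrist"; returns the picture (384x512x3 uint8, red, green, blue); there is no depth.
- r.get_calibration(name): a dict with "fx", "fy", "cx", "cy" (pixels), "rvec" (rotation vector, rad) and "tvec" (3), from world to camera coordinates, as OpenCV has them. Camera axes: x right, y down, z forward; pixel columns grow to the right and rows downward; lengths in mm; the calibration is good to about 2 mm. A picture is of the moment at which its call begins: read the wrist's pose just before it. get_calibration takes no time and is no camera call; for the wrist camera it gives the pose at the moment of the call.
- r.sign_off(): hands the job in; it is judged then, once.
The state is a dict: "clock": time; "qpos": joint angles; "qvel": joint speeds; "joint_efforts": joint torques, N m; "eef_pos": TCP position; "tcp_rot": TCP orientation; "contact_force": force on the tool from outside, world axes, zero at the start; "wrist_torque": the same for the moment, N m; "opening": opening from 0.0 (shut) to 1.0 (fully open); "grasp_force": force on a finger pad.
Only numpy, scipy, OpenCV 4.12 (cv2) and the standard library are available. Lean on these libraries where they do the work, as an engineer would, in place of code of your own. Each camera call takes 0.05 s, during which the arm holds its last target. There are 200 camera calls.

## Working session

There is one attempt and no reset: what is moved stays moved. The work goes in short steps, Python scripts to look and compute and a tool call to move; the robot and the scene stay as the last step left them, time stands still between calls to the robot, and variables do not carry over. Pictures are saved under pics/ and viewed, at most 14 in all, crops included, and the job is handed in when it is done.

Besides the shell and the picture viewer there is one more tool, called by a JSON object that holds its "api" and its "payload". carry_out: Moves the arm, as the interface text tells. Its arguments: {"type":"object","properties":{"targets":{"type":"array","items":{"type":"object","properties":{"dp":{"type":"array","items":{"type":"number"}},"yaw":{"type":"number"}}}},"fingers":{"type":"number"},"grip_force":{"type":"number"}},"required":["targets"]}

```bash
mkdir -p pics; ls; python3 - <<'E'
from rig import r
import cv2
print(r.sense(), r.tip_reach)
for n in("scene","top"):
    im=r.grab_frame(n); cv2.imwrite(f"pics/{n}0.png",im[:,:,::-1]); print(n,r.get_calibration(n))
E
```

```text
pics
{'clock': 0.0, 'qpos': array([-1.17833560e+00,  3.53695465e-01,  1.63414754e+00,  5.57211117e-06,
        1.15518062e+00, -2.39100135e-03]), 'qvel': array([-0.00044215, -0.00010771,  0.00077818,  0.00075365,  0.00014918,
       -0.00051048]), 'joint_efforts': array([-1.34168655e-03, -6.05258918e+01, -3.42073846e+01, -2.64809314e-04,
        9.25882050e-03, -1.10308839e-06]), 'eef_pos': array([ 240.24693689, -576.4722588 ,  238.52638107]), 'tcp_rot': array([-3.14016170e+00, -8.51595210e-06,  3.94849466e-01]), 'contact_force': array([-0.7456188 ,  0.13801748,  0.41935249]), 'wrist_torque': array([ 0.03401347, -0.00373266, -0.0178948 ]), 'grasp_force': 0.0, 'opening': 0.9988004473263677} 8.0
scene {'fx': 435.53704508338865, 'fy': 435.53704508338865, 'cx': 251.5898239051013, 'cy': 186.69422538948314, 'rvec': array([ 1.99316683,  1.47313831, -0.56254427]), 'tvec': array([-154.32879634, -339.70785439, 1509.38604141])}
top {'fx': 401.08120320228016, 'fy': 401.08120320228016, 'cx': 246.37329907038492, 'cy': 190.2728567438207, 'rvec': array([ 2.16231228, -2.18894067,  0.06189183]), 'tvec': array([  18.10581515,  512.41875495, 1135.20279972])}
```

View pics/top0.png

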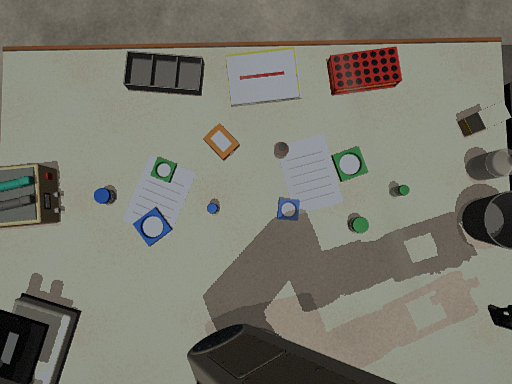

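View pics/scene0.png

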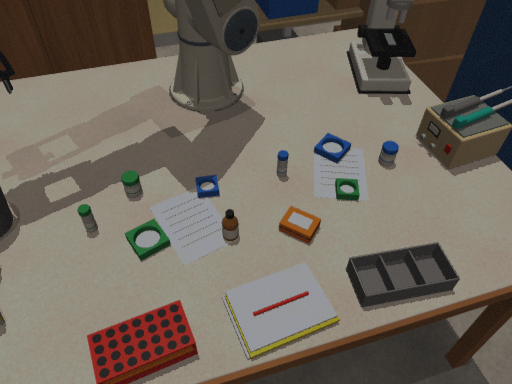

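The top view shows caps: blue jar (103,195), blue vial (212,208), green jar (359,225) and green vial (403,190). The stands are green narrow (164,169), blue wide (152,226), blue narrow (288,208) and green wide (350,163). The amber bottle is at (281,149) and the slide box at (221,142). The scene view agrees. Next I measure with colour masks.

```bash
cat >h.py <<'E'
import cv2, numpy as np
from rig import r
def ray(c,uv):
    R=cv2.Rodrigues(c["rvec"])[0]; o=-R.T@c["tvec"]
    d=R.T@np.array([(uv[0]-c["cx"])/c["fx"],(uv[1]-c["cy"])/c["fy"],1]); return o,d/np.linalg.norm(d)
def plane(c,uv,z):
    o,d=ray(c,uv); return (o+d*(z-o[2])/d[2])[:2]
def blobs(im,col,amin=25):
    h=cv2.cvtColor(im,cv2.COLOR_RGB2HSV)
    lo,hi={"green":(50,80),"blue":(100,125),"orange":(5,18)}[col]
    m=cv2.inRange(h,(lo,110,40),(hi,255,255))
    m=cv2.morphologyEx(m,cv2.MORPH_CLOSE,np.ones((2,2)))
    return [c for c in cv2.findContours(m,cv2.RETR_EXTERNAL,cv2.CHAIN_APPROX_NONE)[0] if cv2.contourArea(c)>amin]
def cen(c):
    M=cv2.moments(c); return M["m10"]/M["m00"],M["m01"]/M["m00"]
E
python3 - <<'E'
from h import *
for n in("top","scene"):
    c=r.get_calibration(n); im=r.grab_frame(n)
    print(n,"cam",ray(c,(0,0))[0].round())
    for col in("green","blue","orange"):
        for b in blobs(im,col):
            u=cen(b); rc=cv2.minAreaRect(b)
            print(col,np.round(u,1),"A",cv2.contourArea(b),"sz",np.round(rc[1],1),"z22",plane(c,u,22).round(),"z57",plane(c,u,57).round(),"z75",plane(c,u,75).round())
E
```

```text
top cam [ 427.   -7. 1170.]
green [360.9 225.4] A 168.5 sz [15.5 14.5] z22 [ 408. -312.] z57 [ 409. -303.] z75 [ 409. -298.]
green [404.5 190.5] A 65.0 sz [9. 9.] z22 [ 506. -439.] z57 [ 504. -426.] z75 [ 502. -419.]
green [163.8 170.1] A 350.0 sz [19.7 19.7] z22 [574. 250.] z57 [570. 242.] z75 [567. 238.]
green [350.6 164.5] A 691.0 sz [27.4 27.3] z22 [ 583. -288.] z57 [ 578. -280.] z75 [ 576. -275.]
blue [152.7 227.4] A 748.0 sz [28.  28.2] z22 [409. 281.] z57 [410. 272.] z75 [410. 268.]
blue [212.8 208.6] A 67.0 sz [9.2 9.2] z22 [461. 109.] z57 [460. 105.] z75 [459. 103.]
blue [288.9 209.9] A 361.0 sz [20.2 19.7] z22 [ 455. -109.] z57 [ 454. -106.] z75 [ 453. -104.]
blue [102.2 196.1] A 167.5 sz [14. 15.] z22 [501. 428.] z57 [499. 415.] z75 [498. 408.]
orange [221.8 142.1] A 629.5 sz [29.7 22.6] z22 [653.  81.] z57 [647.  79.] z75 [643.  77.]
orange [357.7  84.3] A 145.5 sz [71.8 28.7] z22 [ 818. -316.] z57 [ 806. -307.] z75 [ 800. -302.]
orange [254.4  44.3] A 1466.0 sz [  4.2 498.2] z22 [943. -17.] z57 [928. -17.] z75 [920. -17.]
scene cam [1258. -240.  882.]
green [148.4 239.8]
[... 1237 characters left out ...]
57 [ 914. -318.] z75 [ 922. -316.]
orange [403.6 336.9] A 4897.0 sz [ 60.7 321.7] z22 [993. 178.] z57 [1004.  161.] z75 [1009.  152.]
orange [231.  224.5] A 148.5 sz [13. 14.] z22 [612. -83.] z57 [638. -89.] z75 [651. -92.]
orange [300.3 225.2] A 925.0 sz [37.7 27.8] z22 [663.  82.] z57 [688.  69.] z75 [700.  62.]
orange [ 2.2 67.5] A 28.0 sz [8.8 5.4] z22 [-299. -672.] z57 [-236. -655.] z75 [-204. -646.]
orange [440.9  39.3] A 5085.5 sz [ 75.9 110.3] z22 [-33. 952.] z57 [ 19. 903.] z75 [ 46. 879.]
orange [338.9  14.4] A 1150.5 sz [ 31. 109.] z22 [-336.  654.] z57 [-271.  618.] z75 [-238.  599.]
orange [73.7 34.7] A 10359.0 sz [ 81. 154.] z22 [-470. -423.] z57 [-399. -415.] z75 [-363. -411.]
```

{"api": "carry_out", "payload": {"targets": [{"dp": [20, -3, 0], "yaw": 2}, {"dp": [65, -10, 0], "yaw": 6}, {"dp": [115, -17, 0], "yaw": 10}, {"dp": [170, -25, 0], "yaw": 14}, {"dp": [225, -33, 0], "yaw": 18}, {"dp": [270, -40, 0], "yaw": 21}, {"dp": [295, -44, 0], "yaw": 22.6}, {"dp": [302.6, -45.1, 0], "yaw": 22.62}, {"dp": [302.6, -45.1, 0], "yaw": 22.62}, {"dp": [302.6, -45.1, 0], "yaw": 22.62}]}}

```text
clock: 1.45
eef_pos: [501.4, -419.6, 239.2]
tcp_rot: [3.142, 0.0, -0.001]
contact_force: [0.0, 0.7, -1.2]
opening: 0.999
grasp_force: 0.0
```

```bash
python3 - <<'E'
from h import *
s=r.sense();print(s["eef_pos"].round(1),s["tcp_rot"].round(4),s["qpos"].round(2),s["clock"])
c=r.get_calibration("wrist"); im=r.grab_frame("wrist"); cv2.imwrite("pics/w1.png",im[:,:,::-1])
print(c["fx"],ray(c,(0,0))[0].round(1),ray(c,(256,192))[1].round(3))
for b in blobs(im,"green",80):
    u=cen(b); print(np.round(u,1),cv2.contourArea(b),[plane(c,u,z).round(1) for z in(22,62,80)])
E
```

```text
[ 501.4 -419.6  239.2] [ 3.1415e+00  4.0000e-04 -6.0000e-04] [-0.7   0.4   1.57 -0.    1.18  0.87] 1.45
276.89771218525334 [ 584.  -419.5  372.8] [-0.32  -0.001 -0.947]
[139.8  92.8] 2174.0 [array([ 590.4, -281.2]), array([ 589.7, -297. ]), array([ 589.3, -304.1])]
```

View pics/w1.png

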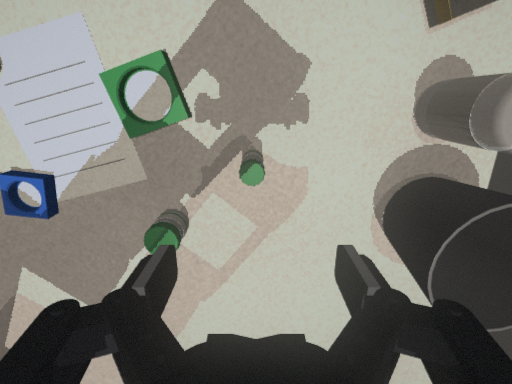

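The wrist view shows the green vial cap at about (252,176), the green jar cap at about (161,238) and the green wide stand at about (145,94). The colour mask missed the dark caps, so I'm loosening it and fitting the well floors too.

```bash
cat >>h.py <<'E'
def look(n,cols=("green","blue"),amin=80,save=None):
    c=r.get_calibration(n); im=r.grab_frame(n)
    if save: cv2.imwrite(save,im[:,:,::-1])
    h=cv2.cvtColor(im,cv2.COLOR_RGB2HSV)
    for col in cols:
        lo,hi={"green":(45,85),"blue":(98,128)}[col]
        m=cv2.inRange(h,(lo,75,15),(hi,255,255))
        cs,hier=cv2.findContours(m,cv2.RETR_CCOMP,cv2.CHAIN_APPROX_NONE)
        for i,b in enumerate(cs):
            if hier[0][i][3]>=0 or cv2.contourArea(b)<amin: continue
            u=cen(b); e=cv2.minAreaRect(b)
            print(n,col,np.round(u,1),"A",cv2.contourArea(b),"rect",np.round(e[0],1),np.round(e[1],1),[plane(c,u,z).round(0).tolist() for z in(22,57,75)])
            for j,k in enumerate(cs):
                if hier[0][j][3]==i and cv2.contourArea(k)>amin/2:
                    u=cen(k); w=cv2.boundingRect(k); print("   hole",np.round(u,1),w,"at z14",plane(c,u,14).round(1))
E
python3 - <<'E'
from h import *
look("wrist",("green",)); look("top",amin=60)
E
```

```text
wrist green [159.5 237.6] A 568.5 rect [160.2 237.2] [27.9 33.2] [[397.0, -283.0], [416.0, -297.0], [425.0, -304.0]]
wrist green [253.2 174.8] A 307.0 rect [253.3 175.2] [17.7 22.6] [[489.0, -416.0], [499.0, -417.0], [503.0, -417.0]]
wrist green [145.   93.5] A 4661.5 rect [144.8  94.8] [73.1 70. ] [[590.0, -287.0], [589.0, -301.0], [589.0, -307.0]]
   hole [148.4  95.2] (124, 69, 50, 54) at z14 [ 587.9 -288.2]
top green [359.8 224.5] A 184.5 rect [359.8 224.3] [15.6 14.8] [[411.0, -309.0], [411.0, -300.0], [412.0, -295.0]]
top green [403.3 189.5] A 77.0 rect [403.5 189.5] [ 9. 11.] [[509.0, -436.0], [506.0, -423.0], [505.0, -416.0]]
top green [ 15.8 183. ] A 265.0 rect [ 16.2 182.8] [ 9.5 35.4] [[542.0, 681.0], [539.0, 660.0], [537.0, 649.0]]
top green [163.  169.3] A 365.5 rect [163.1 169.3] [20.6 19.6] [[576.0, 252.0], [572.0, 244.0], [570.0, 240.0]]
   hole [163.6 169.6] (156, 162, 16, 16) at z14 [576.5 252.3]
top green [349.3 163.5] A 743.0 rect [349.2 163.5] [28. 29.] [[586.0, -285.0], [581.0, -276.0], [578.0, -272.0]]
   hole [349.  163.8] (338, 153, 23, 23) at z14 [ 585.9 -285.7]
top blue [152.  226.3] A 765.5 rect [151.9 226.2] [28.2 28.8] [[413.0, 283.0], [413.0, 274.0], [413.0, 270.0]]
   hole [152.7 226.3] (142, 215, 22, 23) at z14 [412.4 283.3]
top blue [211.7 207.7] A 71.5 rect [212.  207.5] [ 9. 10.] [[464.0, 112.0], [463.0, 108.0], [462.0, 106.0]]
top blue [288.1 208.9] A 378.0 rect [288.1 209. ] [20.7 20.2] [[457.0, -107.0], [457.0, -104.0], [456.0, -102.0]]
   hole [287.7 209.2] (280, 201, 16, 17) at z14 [ 456.7 -106.4]
top blue [101.8 195.2] A 190.5 rect [102. 195.] [14. 16.] [[504.0, 429.0], [501.0, 416.0], [500.0, 409.0]]
```

{"api": "carry_out", "payload": {"targets": [{"dp": [0, -1, 20], "yaw": 0}, {"dp": [0, -1, 60], "yaw": 0}, {"dp": [0.5, -1, 105], "yaw": 0}, {"dp": [0.5, -1, 145], "yaw": 0}, {"dp": [0.5, -1, 175], "yaw": 0}, {"dp": [0.5, -1, 190], "yaw": 0}, {"dp": [0.5, -1, 195], "yaw": 0}, {"dp": [0.5, -1, 195], "yaw": 0}], "fingers": 1, "grip_force": 30}}

```text
clock: 2.6
eef_pos: [503.2, -418.4, 45.0]
tcp_rot: [3.141, -0.001, -0.0]
contact_force: [-0.1, 0.3, 1.1]
opening: 0.997
grasp_force: 0.0
```

{"api": "carry_out", "payload": {"targets": [{"dp": [0, 0, 0]}, {"dp": [0, 0, 0]}, {"dp": [0, 0, 0]}, {"dp": [0, 0, 0]}, {"dp": [0, 0, 0]}, {"dp": [0, 0, 0]}, {"dp": [0, 0, 0]}, {"dp": [0, 0, 0]}], "fingers": -1}}

```text
schema error: expected keys dp, yaw
```

{"api": "carry_out", "payload": {"targets": [{"dp": [0, 0, 0], "yaw": 0}, {"dp": [0, 0, 0], "yaw": 0}, {"dp": [0, 0, 0], "yaw": 0}, {"dp": [0, 0, 0], "yaw": 0}, {"dp": [0, 0, 0], "yaw": 0}, {"dp": [0, 0, 0], "yaw": 0}, {"dp": [0, 0, 0], "yaw": 0}, {"dp": [0, 0, 0], "yaw": 0}], "fingers": -1}}

```text
clock: 3.6
eef_pos: [503.0, -417.9, 44.5]
tcp_rot: [3.141, -0.0, 0.0]
contact_force: [0.1, 2.1, 5.5]
opening: 0.319
grasp_force: 32.0
```

{"api": "carry_out", "payload": {"targets": [{"dp": [0, 0, -10], "yaw": 0}, {"dp": [0, 0, -40], "yaw": 0}, {"dp": [0, 0, -80], "yaw": 0}, {"dp": [0, 0, -120], "yaw": 0}, {"dp": [1, -10, -145], "yaw": 0}, {"dp": [4, -40, -150], "yaw": 0}, {"dp": [10, -85, -150], "yaw": 0}, {"dp": [15, -135, -150], "yaw": 0}, {"dp": [20, -185, -150], "yaw": 0}, {"dp": [24, -225, -150], "yaw": 0}, {"dp": [26, -242, -150], "yaw": 0}, {"dp": [27, -245, -150], "yaw": 0}]}}

```text
clock: 5.1
eef_pos: [530.1, -172.5, 194.5]
tcp_rot: [3.141, -0.0, 0.001]
contact_force: [-0.7, -0.7, -1.0]
opening: 0.321
grasp_force: 31.4
```

{"api": "carry_out", "payload": {"targets": [{"dp": [2, -15, 0], "yaw": 0}, {"dp": [6, -50, 0], "yaw": 0}, {"dp": [11, -95, 0], "yaw": 0}, {"dp": [16, -145, 0], "yaw": 0}, {"dp": [21, -195, 0], "yaw": 0}, {"dp": [27, -245, 0], "yaw": 0}, {"dp": [33, -295, 0], "yaw": 0}, {"dp": [38, -340, 0], "yaw": 0}, {"dp": [42, -380, 0], "yaw": 0}, {"dp": [45, -408, 0], "yaw": 0}, {"dp": [47, -422, 0], "yaw": 0}, {"dp": [47, -426, 0], "yaw": 0}]}}

```text
clock: 6.6
eef_pos: [577.0, 253.1, 194.1]
tcp_rot: [3.141, 0.0, -0.0]
contact_force: [1.0, 0.3, -0.6]
opening: 0.32
grasp_force: 31.4
```

```bash
python3 - <<'E'
from h import *
s=r.sense();print(s["eef_pos"].round(1),s["tcp_rot"].round(4),s["opening"],s["grasp_force"],s["clock"])
look("wrist",save="pics/w2.png"); look("top",("green",),60)
E
```

```text
[577.  253.1 194.1] [ 3.1413e+00  3.0000e-04 -0.0000e+00] 0.3204543880265364 31.431107269017957 6.6
wrist green [257.2 285.9] A 3128.0 rect [257.4 286.5] [61.6 68. ] [[426.0, 251.0], [453.0, 251.0], [467.0, 251.0]]
wrist green [267.2 192.5] A 175.0 rect [266.  184.6] [18.5 34.9] [[556.0, 240.0], [568.0, 241.0], [574.0, 242.0]]
wrist green [244.5 165.5] A 577.0 rect [251.7 171.9] [43.3 49.5] [[588.0, 266.0], [596.0, 264.0], [600.0, 264.0]]
wrist blue [229.  315.9] A 244.5 rect [228.8 315.8] [19.1 18.4] [[377.0, 290.0], [410.0, 285.0], [426.0, 283.0]]
wrist blue [388.6 285.2] A 513.0 rect [389.1 284.7] [31.  20.6] [[427.0, 78.0], [454.0, 98.0], [467.0, 109.0]]
wrist blue [505.  261.9] A 463.5 rect [502. 258.] [46. 18.] [[463.0, -64.0], [485.0, -28.0], [497.0, -9.0]]
wrist blue [108.  246.6] A 1341.0 rect [108.3 246.3] [40.3 42.4] [[484.0, 437.0], [505.0, 416.0], [515.0, 405.0]]
top green [359.7 224.5] A 186.0 rect [360.  224.5] [15. 16.] [[411.0, -309.0], [411.0, -300.0], [412.0, -295.0]]
top green [ 15.9 183. ] A 268.0 rect [ 16.1 182.9] [ 9.5 35.2] [[542.0, 681.0], [539.0, 660.0], [537.0, 649.0]]
top green [164.  170.3] A 319.5 rect [163.3 169.4] [20.7 19.4] [[573.0, 249.0], [569.0, 242.0], [567.0, 238.0]]
   hole [163.6 169.6] (156, 162, 16, 16) at z14 [576.6 252.2]
top green [349.4 163.4] A 743.0 rect [349.2 163.5] [27.9 29. ] [[586.0, -285.0], [581.0, -276.0], [578.0, -272.0]]
   hole [348.9 163.7] (338, 152, 23, 24) at z14 [ 586.1 -285.4]
```

View pics/w2.png

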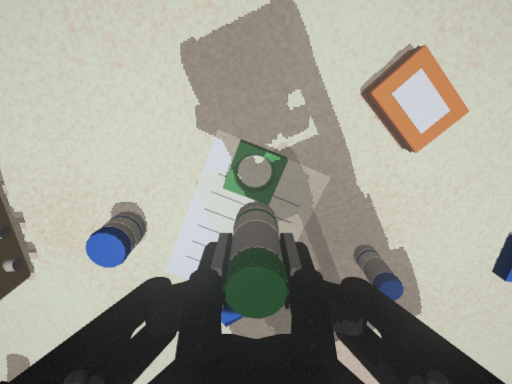

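The well centre is at about (256,171) in the wrist view, which maps to roughly (579,253). That agrees with the top view. Lowering now.

{"api": "carry_out", "payload": {"targets": [{"dp": [0.5, 0, 15], "yaw": 0}, {"dp": [1, 0, 45], "yaw": 0}, {"dp": [1.5, 0, 80], "yaw": 0}, {"dp": [1.5, 0, 110], "yaw": 0}, {"dp": [1.5, 0, 128], "yaw": 0}, {"dp": [1.5, 0, 137], "yaw": 0}, {"dp": [1.5, 0, 141], "yaw": 0}, {"dp": [1.5, 0, 142], "yaw": 0}, {"dp": [1.5, 0, 142.5], "yaw": 0}, {"dp": [1.5, 0, 143], "yaw": 0}, {"dp": [1.5, 0, 143], "yaw": 0}]}}

```text
clock: 8.07
eef_pos: [578.5, 253.2, 51.6]
tcp_rot: [-3.141, -0.0, 0.0]
contact_force: [-0.0, 0.2, -0.3]
opening: 0.316
grasp_force: 31.4
```

{"api": "carry_out", "payload": {"targets": [{"dp": [0, 0, 0.3], "yaw": 0}, {"dp": [0, 0, 0.6], "yaw": 0}, {"dp": [0, 0, 0.8], "yaw": 0}, {"dp": [0, 0, 1], "yaw": 0}]}}

```text
clock: 8.57
eef_pos: [578.4, 253.1, 50.5]
tcp_rot: [3.142, -0.0, 0.0]
contact_force: [-1.8, -0.1, 4.1]
opening: 0.313
grasp_force: 31.9
```

{"api": "carry_out", "payload": {"targets": [{"dp": [0, 0, 0], "yaw": 0}, {"dp": [0, 0, 0], "yaw": 0}, {"dp": [0, 0, 0], "yaw": 0}, {"dp": [0, 0, 0], "yaw": 0}, {"dp": [0, 0, 0], "yaw": 0}, {"dp": [0, 0, -5], "yaw": 0}, {"dp": [0, 0, -20], "yaw": 0}, {"dp": [0, 0, -55], "yaw": 0}, {"dp": [0, 0, -100], "yaw": 0}, {"dp": [0, 0, -135], "yaw": 0}, {"dp": [0, 0, -150], "yaw": 0}, {"dp": [0, 0, -150], "yaw": 0}], "fingers": 1}}

```text
clock: 10.07
eef_pos: [578.8, 253.3, 201.3]
tcp_rot: [-3.141, -0.002, -0.0]
contact_force: [-0.1, 0.0, -0.9]
opening: 0.997
grasp_force: 0.0
```

```bash
python3 - <<'E'
from h import *
s=r.sense();print(s["eef_pos"].round(1),s["opening"],s["clock"])
look("wrist",save="pics/w3.png")
E
```

```text
[578.8 253.3 201.3] 0.996632698234596 10.075
wrist green [260.2 185.2] A 357.0 rect [261.2 184.5] [26.8 19. ] [[564.0, 248.0], [575.0, 249.0], [581.0, 249.0]]
wrist green [249.2 165.2] A 600.0 rect [255.  173.3] [48.3 48.4] [[589.0, 261.0], [597.0, 260.0], [601.0, 260.0]]
wrist blue [390.9 279.9] A 169.5 rect [390.9 279.4] [26.6  9.4] [[433.0, 73.0], [458.0, 93.0], [471.0, 104.0]]
wrist blue [231.3 289.1] A 3028.0 rect [232.2 287.8] [67.1 58.1] [[418.0, 286.0], [445.0, 283.0], [459.0, 281.0]]
   hole [232.4 285.9] (211, 270, 45, 33) at z14 [416.8 285.5]
wrist blue [503.2 259.2] A 643.0 rect [500.5 257. ] [46. 21.] [[464.0, -68.0], [486.0, -32.0], [498.0, -13.0]]
wrist blue [112.2 245. ] A 1267.0 rect [112. 245.] [39.6 41. ] [[485.0, 436.0], [504.0, 416.0], [515.0, 405.0]]
```

View pics/w3.png

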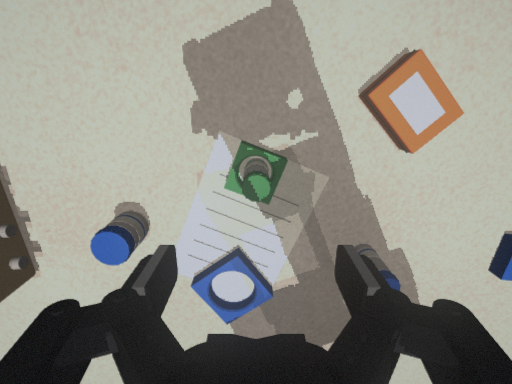

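The vial stands upright in the green narrow well at about (257,182). The blue jar cap is at (112,245) and the blue wide well at (232,286). The blue jar is next.

{"api": "carry_out", "payload": {"targets": [{"dp": [-10, -20, 0], "yaw": 0}, {"dp": [-28, -60, 0], "yaw": 0}, {"dp": [-49, -105, 0], "yaw": 0}, {"dp": [-66, -142, 0], "yaw": 0}, {"dp": [-74, -160, 10], "yaw": 0}, {"dp": [-75.4, -163, 35], "yaw": 0}, {"dp": [-75.4, -163, 75], "yaw": 0}, {"dp": [-75.4, -163, 115], "yaw": 0}, {"dp": [-75.4, -163, 145], "yaw": 0}, {"dp": [-75.4, -163, 160], "yaw": 0}, {"dp": [-75.4, -163, 166], "yaw": 0}, {"dp": [-75.4, -163, 166], "yaw": 0}]}}

```text
clock: 11.62
eef_pos: [503.2, 416.3, 34.5]
tcp_rot: [-3.141, -0.0, -0.0]
contact_force: [0.0, -0.3, 0.6]
opening: 0.999
grasp_force: 0.0
```

{"api": "carry_out", "payload": {"targets": [{"dp": [0, 0, 0], "yaw": 0}, {"dp": [0, 0, 0], "yaw": 0}, {"dp": [0, 0, 0], "yaw": 0}, {"dp": [0, 0, 0], "yaw": 0}, {"dp": [0, 0, 0], "yaw": 0}, {"dp": [0, 0, 0], "yaw": 0}, {"dp": [0, 0, 0], "yaw": 0}], "fingers": -1}}

```text
clock: 12.5
eef_pos: [503.4, 416.5, 35.2]
tcp_rot: [-3.141, -0.001, 0.0]
contact_force: [-0.9, -1.4, 7.0]
opening: 0.509
grasp_force: 30.0
```

{"api": "carry_out", "payload": {"targets": [{"dp": [0, 0, -8], "yaw": 0}, {"dp": [0, 0, -30], "yaw": 0}, {"dp": [0, 0, -65], "yaw": 0}, {"dp": [-3, 4, -95], "yaw": 0}, {"dp": [-10, 15, -110], "yaw": 0}, {"dp": [-27, 40, -110], "yaw": 0}, {"dp": [-48, 72, -110], "yaw": 0}, {"dp": [-67, 100, -110], "yaw": 0}, {"dp": [-81, 121, -110], "yaw": 0}, {"dp": [-87, 130, -110], "yaw": 0}, {"dp": [-88, 131.5, -110], "yaw": 0}, {"dp": [-88, 131.5, -110], "yaw": 0}]}}

```text
clock: 14.0
eef_pos: [415.5, 285.1, 144.5]
tcp_rot: [-3.141, -0.001, 0.0]
contact_force: [0.9, -0.6, -0.6]
opening: 0.505
grasp_force: 30.8
```

```bash
python3 - <<'E'
from h import *
s=r.sense();print(s["eef_pos"].round(1),s["opening"],s["clock"])
look("wrist",("blue",),save="pics/w4.png"); look("top",("blue",),60)
look("scene",("blue",),60,save="pics/s4.png")
E
```

```text
[415.5 285.1 144.5] 0.5051487253932636 14.0
wrist blue [255.9 278.3] A 6714.0 rect [256.  277.5] [91. 92.] [[312.0, 285.0], [338.0, 285.0], [351.0, 285.0]]
wrist blue [254.6 176.8] A 2640.0 rect [253.6 188.7] [81.5 83.5] [[427.0, 286.0], [437.0, 286.0], [442.0, 286.0]]
wrist blue [493.4 148.5] A 1250.0 rect [490.  148.5] [39. 42.] [[454.0, 65.0], [460.0, 95.0], [463.0, 111.0]]
top blue [155.4 226.9] A 289.5 rect [151.4 226.7] [28.  30.2] [[411.0, 274.0], [411.0, 265.0], [411.0, 261.0]]
top blue [211.7 207.7] A 71.5 rect [212.  207.5] [ 9. 10.] [[464.0, 112.0], [463.0, 108.0], [462.0, 106.0]]
top blue [288. 209.] A 381.5 rect [288.1 209. ] [20.7 20.2] [[457.0, -107.0], [456.0, -104.0], [456.0, -102.0]]
   hole [287.8 209.2] (280, 201, 16, 17) at z14 [ 456.8 -106.6]
scene blue [206.9 185.8] A 407.0 rect [206.9 185.8] [20.7 22. ] [[467.0, -110.0], [499.0, -115.0], [516.0, -118.0]]
   hole [206.6 185.6] (199, 181, 16, 10) at z14 [ 458.4 -109. ]
scene blue [282.5 155.1] A 80.0 rect [282.5 155. ] [10.  9.] [[412.0, 126.0], [447.0, 111.0], [464.0, 104.0]]
scene blue [332.  147.3] A 625.5 rect [331.8 146.9] [31.8 24.1] [[423.0, 277.0], [457.0, 256.0], [474.0, 245.0]]
   hole [332.  147.2] (322, 141, 21, 13) at z14 [414.1 282.2]
scene blue [506.1 151.3] A 280.0 rect [503.5 149.5] [39. 15.] [[585.0, 760.0], [612.0, 719.0], [626.0, 698.0]]
scene blue [505.9 112.5] A 142.0 rect [503.5 113.5] [19. 15.] [[431.0, 884.0], [464.0, 838.0], [482.0, 814.0]]
scene blue [341.6 106.6] A 141.5 rect [342.  106.5] [13. 14.] [[252.0, 389.0], [292.0, 363.0], [314.0, 350.0]]
scene blue [499.2  98. ] A 210.0 rect [499.   98.4] [ 9.4 30.4] [[359.0, 915.0], [395.0, 868.0], [414.0, 844.0]]
scene blue [486.8  53.7] A 4036.5 rect [493.   56.4] [ 55.1 118.1] [[109.0, 1057.0], [156.0, 1004.0], [180.0, 977.0]]
scene blue [287.1   7.4] A 843.5 rect [287.   9.] [18. 62.] [[-459.0, 465.0], [-389.0, 437.0], [-353.0, 422.0]]
```

View pics/s4.png

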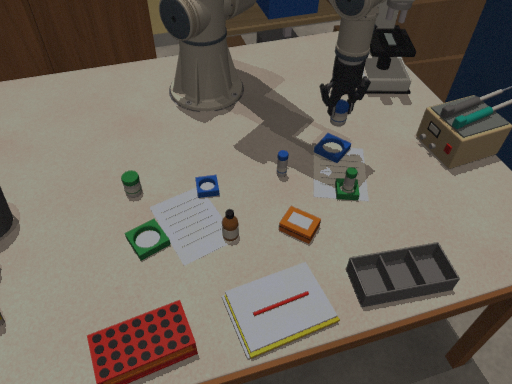

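The green vial stands in its stand at (348,180). The blue jar is held upright at (342,108), above the blue wide stand at (332,147). Lowering.

{"api": "carry_out", "payload": {"targets": [{"dp": [0, 0, 12], "yaw": 0}, {"dp": [0, 0, 38], "yaw": 0}, {"dp": [-0.5, 0, 65], "yaw": 0}, {"dp": [-0.5, 0, 85], "yaw": 0}, {"dp": [-0.5, 0, 96], "yaw": 0}, {"dp": [-0.5, 0, 100], "yaw": 0}, {"dp": [-0.5, 0, 101.5], "yaw": 0}, {"dp": [-0.5, 0, 102.2], "yaw": 0}, {"dp": [-0.5, 0, 102.6], "yaw": 0}, {"dp": [-0.5, 0, 103], "yaw": 0}]}}

```text
clock: 15.4
eef_pos: [414.6, 284.7, 41.6]
tcp_rot: [-3.141, -0.001, -0.0]
contact_force: [1.2, 0.2, -1.0]
opening: 0.506
grasp_force: 30.8
```

{"api": "carry_out", "payload": {"targets": [{"dp": [0, 0, 0.3], "yaw": 0}, {"dp": [0, 0, 0.6], "yaw": 0}, {"dp": [0, 0, 0.8], "yaw": 0}, {"dp": [0, 0, 0.8], "yaw": 0}]}}

```text
clock: 15.9
eef_pos: [414.7, 284.7, 41.1]
tcp_rot: [-3.141, -0.0, 0.0]
contact_force: [-2.6, -0.5, 8.2]
opening: 0.509
grasp_force: 31.2
```

{"api": "carry_out", "payload": {"targets": [{"dp": [0, 0, 0], "yaw": 0}, {"dp": [0, 0, 0], "yaw": 0}, {"dp": [0, 0, 0], "yaw": 0}, {"dp": [0, 0, 0], "yaw": 0}, {"dp": [0, 0, 0], "yaw": 0}, {"dp": [0, 0, -5], "yaw": 0}, {"dp": [0, 0, -20], "yaw": 0}, {"dp": [0, 0, -55], "yaw": 0}, {"dp": [0, 0, -100], "yaw": 0}, {"dp": [0, 0, -135], "yaw": 0}, {"dp": [0, 0, -150], "yaw": 0}, {"dp": [0, 0, -150], "yaw": 0}], "fingers": 1}}

```text
clock: 17.4
eef_pos: [414.8, 284.8, 191.5]
tcp_rot: [-3.14, -0.002, 0.0]
contact_force: [-0.6, 0.7, 0.0]
opening: 0.995
grasp_force: 0.0
```

```bash
python3 - <<'E'
from h import *
s=r.sense();print(s["eef_pos"].round(1),s["opening"],s["clock"])
look("wrist",save="pics/w5.png")
E
```

```text
[414.8 284.8 191.5] 0.9954711180560327 17.4
wrist green [286.8  26.9] A 1114.0 rect [285.8  15.6] [59.8 57.4] [[563.0, 255.0], [556.0, 259.0], [552.0, 260.0]]
wrist blue [254.6 174.6] A 4696.0 rect [254.6 175.7] [70.4 71.6] [[416.0, 286.0], [425.0, 286.0], [430.0, 286.0]]
   hole [254.5 162.9] (229, 148, 53, 38) at z14 [427.9 286.5]
wrist blue [455.5 139.8] A 739.0 rect [455.1 140. ] [31.6 33.1] [[455.0, 68.0], [460.0, 93.0], [463.0, 106.0]]
```

View pics/w5.png

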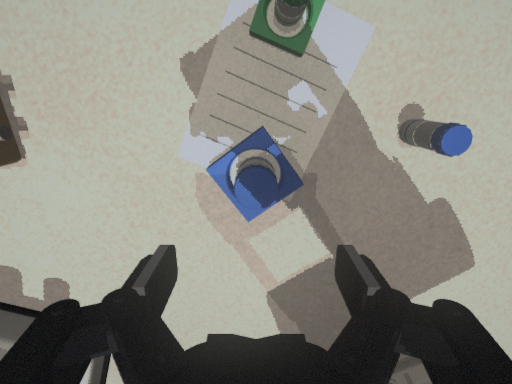

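The blue jar stands inside its well at (256,180). The blue vial cap at (455,140) gives (463,106.5). Moving there.

{"api": "carry_out", "payload": {"targets": [{"dp": [5, 20, 0], "yaw": 0}, {"dp": [17, 62, 0], "yaw": 0}, {"dp": [30, 110, 0], "yaw": 0}, {"dp": [41, 150, 0], "yaw": 0}, {"dp": [47, 172, 0], "yaw": 0}, {"dp": [48.5, 178, 12], "yaw": 0}, {"dp": [48.5, 178, 45], "yaw": 0}, {"dp": [48.5, 178, 85], "yaw": 0}, {"dp": [48.5, 178, 120], "yaw": 0}, {"dp": [48.5, 178, 140], "yaw": 0}, {"dp": [48.5, 178, 146.5], "yaw": 0}, {"dp": [48.5, 178, 146.5], "yaw": 0}]}}

```text
clock: 18.95
eef_pos: [462.3, 106.8, 43.3]
tcp_rot: [3.141, 0.002, 0.0]
contact_force: [0.6, -0.2, 0.4]
opening: 1.003
grasp_force: 0.0
```

{"api": "carry_out", "payload": {"targets": [{"dp": [0, 0, 0], "yaw": 0}, {"dp": [0, 0, 0], "yaw": 0}, {"dp": [0, 0, 0], "yaw": 0}, {"dp": [0, 0, 0], "yaw": 0}, {"dp": [0, 0, 0], "yaw": 0}, {"dp": [0, 0, 0], "yaw": 0}, {"dp": [0, 0, 0], "yaw": 0}, {"dp": [0, 0, 0], "yaw": 0}], "fingers": -1}}

```text
clock: 19.95
eef_pos: [463.4, 106.6, 44.5]
tcp_rot: [-3.141, -0.001, 0.0]
contact_force: [-0.9, -0.0, 6.5]
opening: 0.323
grasp_force: 29.7
```

{"api": "carry_out", "payload": {"targets": [{"dp": [0, 0, -8], "yaw": 0}, {"dp": [0, 0, -30], "yaw": 0}, {"dp": [0, 0, -65], "yaw": 0}, {"dp": [0, 5, -95], "yaw": 0}, {"dp": [-1, 22, -110], "yaw": 0}, {"dp": [-2, 60, -110], "yaw": 0}, {"dp": [-3, 105, -110], "yaw": 0}, {"dp": [-4, 150, -110], "yaw": 0}, {"dp": [-5, 188, -110], "yaw": 0}, {"dp": [-5.5, 208, -110], "yaw": 0}, {"dp": [-5.5, 213.5, -110], "yaw": 0}, {"dp": [-5.5, 213.5, -110], "yaw": 0}]}}

```text
clock: 21.45
eef_pos: [457.0, -107.0, 153.7]
tcp_rot: [-3.141, 0.001, -0.001]
contact_force: [0.1, 0.2, 0.5]
opening: 0.317
grasp_force: 29.7
```

```bash
python3 - <<'E'
from h import *
s=r.sense();print(s["eef_pos"].round(1),s["opening"],s["clock"])
look("wrist",save="pics/w6.png")
E
```

```text
[ 457.  -107.   153.7] 0.317107887961229 21.45
wrist green [463.5 243.1] A 1464.5 rect [463.5 242. ] [47. 42.] [[392.0, -331.0], [411.0, -301.0], [421.0, -286.0]]
wrist green [461.1  43. ] A 8208.0 rect [466.1  44.8] [ 99.6 101.3] [[585.0, -283.0], [579.0, -260.0], [576.0, -248.0]]
   hole [459.6  42.5] (424, 4, 77, 77) at z14 [ 586.4 -286.8]
wrist blue [255.6 289.1] A 3507.5 rect [256.  288.5] [69. 66.] [[332.0, -107.0], [360.0, -107.0], [374.0, -107.0]]
wrist blue [254.4 180.2] A 3096.0 rect [254.8 181.1] [58.8 58.5] [[462.0, -106.0], [473.0, -106.0], [478.0, -106.0]]
   hole [254.7 179.2] (235, 161, 41, 38) at z14 [ 461.  -105.9]
```

View pics/w6.png

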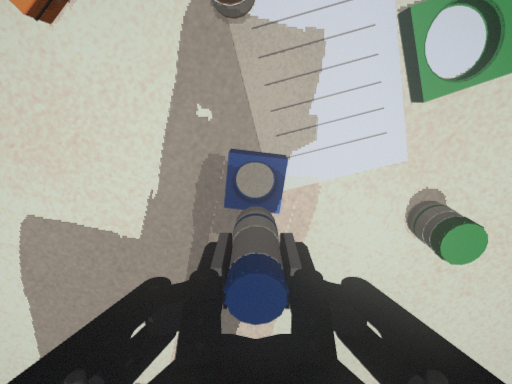

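The blue narrow well is at (255,179), mapping to about (459,-106), directly ahead of the held vial. Lowering.

{"api": "carry_out", "payload": {"targets": [{"dp": [0.5, 0, 12], "yaw": 0}, {"dp": [1.5, 0, 38], "yaw": 0}, {"dp": [1.5, 0, 65], "yaw": 0}, {"dp": [1.5, 0, 85], "yaw": 0}, {"dp": [1.5, 0, 96], "yaw": 0}, {"dp": [1.5, 0, 100], "yaw": 0}, {"dp": [1.5, 0, 101.5], "yaw": 0}, {"dp": [1.5, 0, 102.2], "yaw": 0}, {"dp": [1.5, 0, 102.6], "yaw": 0}, {"dp": [1.5, 0, 103], "yaw": 0}]}}

```text
clock: 22.75
eef_pos: [459.2, -107.0, 51.3]
tcp_rot: [3.141, -0.001, -0.0]
contact_force: [0.0, -0.3, -1.0]
opening: 0.316
grasp_force: 29.7
```

{"api": "carry_out", "payload": {"targets": [{"dp": [0, 0, 0.3], "yaw": 0}, {"dp": [0, 0, 0.6], "yaw": 0}, {"dp": [0, 0, 0.8], "yaw": 0}, {"dp": [0, 0, 0.8], "yaw": 0}]}}

```text
clock: 23.25
eef_pos: [459.1, -106.9, 50.5]
tcp_rot: [3.142, -0.0, -0.0]
contact_force: [-0.6, 0.4, 6.1]
opening: 0.319
grasp_force: 30.2
```

{"api": "carry_out", "payload": {"targets": [{"dp": [0, 0, 0], "yaw": 0}, {"dp": [0, 0, 0], "yaw": 0}, {"dp": [0, 0, 0], "yaw": 0}, {"dp": [0, 0, 0], "yaw": 0}, {"dp": [0, 0, 0], "yaw": 0}, {"dp": [0, 0, -5], "yaw": 0}, {"dp": [0, 0, -20], "yaw": 0}, {"dp": [0, 0, -55], "yaw": 0}, {"dp": [0, 0, -95], "yaw": 0}, {"dp": [0, 0, -128], "yaw": 0}, {"dp": [0, 0, -140], "yaw": 0}, {"dp": [0, 0, -140], "yaw": 0}], "fingers": 1}}

```text
clock: 24.75
eef_pos: [459.3, -107.0, 190.9]
tcp_rot: [3.141, -0.002, 0.0]
contact_force: [-0.2, -0.0, 0.2]
opening: 1.0
grasp_force: 0.0
```

```bash
python3 - <<'E'
from h import *
s=r.sense();print(s["eef_pos"].round(1),s["opening"],s["clock"])
look("wrist",save="pics/w7.png")
E
```

```text
[ 459.3 -107.   190.9] 1.000228270606423 24.75
wrist green [437.6 228.2] A 1118.0 rect [437.2 228.4] [34.  42.9] [[394.0, -326.0], [411.0, -301.0], [420.0, -288.0]]
wrist green [435.9  48.9] A 6914.0 rect [437.6  49.8] [94.2 88.1] [[589.0, -284.0], [583.0, -264.0], [580.0, -253.0]]
   hole [434.6  50.5] (401, 14, 68, 73) at z14 [ 588.4 -287.9]
wrist blue [254.7 175.7] A 2627.5 rect [254.4 178.2] [51.6 59.3] [[459.0, -106.0], [469.0, -106.0], [474.0, -106.0]]
   hole [255.  169.5] (237, 156, 37, 32) at z14 [ 464.6 -106.2]
```

View pics/w7.png

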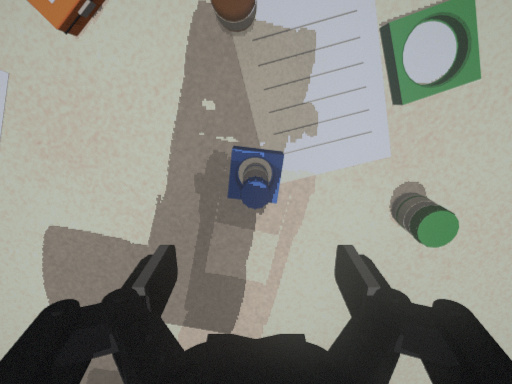

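The blue vial stands in its well at (256,182). The green jar cap at (437,228) gives (412,-301), and the green wide well at (434,50) gives (587,-287). Now the green jar.

{"api": "carry_out", "payload": {"targets": [{"dp": [-5, 20, 0], "yaw": 0}, {"dp": [-16, 65, 0], "yaw": 0}, {"dp": [-28, 115, 0], "yaw": 0}, {"dp": [-39, 160, 0], "yaw": 0}, {"dp": [-45, 186, 0], "yaw": 0}, {"dp": [-47, 193.5, 12], "yaw": 0}, {"dp": [-47, 193.5, 45], "yaw": 0}, {"dp": [-47, 193.5, 90], "yaw": 0}, {"dp": [-47, 193.5, 128], "yaw": 0}, {"dp": [-47, 193.5, 150], "yaw": 0}, {"dp": [-47, 193.5, 156], "yaw": 0}, {"dp": [-47, 193.5, 156], "yaw": 0}]}}

```text
clock: 26.3
eef_pos: [411.7, -299.6, 33.6]
tcp_rot: [-3.141, 0.001, 0.001]
contact_force: [-0.3, -0.9, 0.5]
opening: 1.001
grasp_force: 0.0
```

{"api": "carry_out", "payload": {"targets": [{"dp": [0, 0, 0], "yaw": 0}, {"dp": [0, 0, 0], "yaw": 0}, {"dp": [0, 0, 0], "yaw": 0}, {"dp": [0, 0, 0], "yaw": 0}, {"dp": [0, 0, 0], "yaw": 0}, {"dp": [0, 0, 0], "yaw": 0}, {"dp": [0, 0, 0], "yaw": 0}], "fingers": -1}}

```text
clock: 27.18
eef_pos: [412.4, -300.7, 35.1]
tcp_rot: [3.141, -0.001, -0.0]
contact_force: [-1.3, 1.1, 6.0]
opening: 0.511
grasp_force: 29.8
```

{"api": "carry_out", "payload": {"targets": [{"dp": [0, 0, -8], "yaw": 0}, {"dp": [0, 0, -30], "yaw": 0}, {"dp": [0, 0, -65], "yaw": 0}, {"dp": [4, 0, -95], "yaw": 0}, {"dp": [18, -2, -110], "yaw": 0}, {"dp": [50, -4, -110], "yaw": 0}, {"dp": [90, -7, -110], "yaw": 0}, {"dp": [130, -10, -110], "yaw": 0}, {"dp": [160, -12, -110], "yaw": 0}, {"dp": [172, -13.5, -110], "yaw": 0}, {"dp": [175, -13.5, -110], "yaw": 0}, {"dp": [175, -13.5, -110], "yaw": 0}]}}

```text
clock: 28.68
eef_pos: [586.0, -287.0, 144.1]
tcp_rot: [-3.141, 0.001, -0.0]
contact_force: [-0.4, -0.7, -1.5]
opening: 0.508
grasp_force: 30.9
```

```bash
python3 - <<'E'
from h import *
s=r.sense();print(s["eef_pos"].round(1),s["opening"],s["clock"])
look("wrist",("green",),save="pics/w8.png")
E
```

```text
[ 586.  -287.   144.1] 0.5081251441385932 28.675
wrist green [254.6 278.5] A 6315.0 rect [255.5 276.5] [91. 91.] [[483.0, -286.0], [508.0, -286.0], [521.0, -286.0]]
wrist green [257.1 172.5] A 2127.0 rect [252.9 184.9] [79.2 83.9] [[602.0, -288.0], [611.0, -288.0], [616.0, -288.0]]
```

View pics/w8.png

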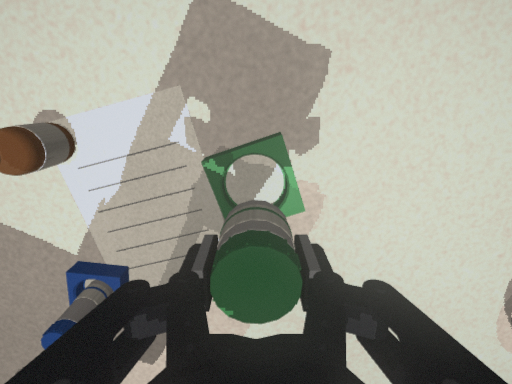

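The green jar is held over the green wide stand, whose well is at about (255,183) in line with the jar. Lowering.

{"api": "carry_out", "payload": {"targets": [{"dp": [0.5, 0, 12], "yaw": 0}, {"dp": [0.5, 0, 38], "yaw": 0}, {"dp": [0.5, 0, 65], "yaw": 0}, {"dp": [0.5, 0, 85], "yaw": 0}, {"dp": [0.5, 0, 96], "yaw": 0}, {"dp": [0.5, 0, 100], "yaw": 0}, {"dp": [0.5, 0, 101.5], "yaw": 0}, {"dp": [0.5, 0, 102.2], "yaw": 0}, {"dp": [0.5, 0, 102.6], "yaw": 0}, {"dp": [0.5, 0, 103], "yaw": 0}]}}

```text
clock: 29.98
eef_pos: [587.7, -287.0, 41.6]
tcp_rot: [3.141, -0.001, 0.0]
contact_force: [-0.2, 0.9, -0.6]
opening: 0.507
grasp_force: 30.8
```

{"api": "carry_out", "payload": {"targets": [{"dp": [0, 0, 0.3], "yaw": 0}, {"dp": [0, 0, 0.6], "yaw": 0}, {"dp": [0, 0, 0.8], "yaw": 0}, {"dp": [0, 0, 0.8], "yaw": 0}]}}

```text
clock: 30.48
eef_pos: [587.6, -287.0, 41.1]
tcp_rot: [3.141, -0.0, 0.0]
contact_force: [-2.4, 1.0, 6.6]
opening: 0.505
grasp_force: 31.5
```

{"api": "carry_out", "payload": {"targets": [{"dp": [0, 0, 0], "yaw": 0}, {"dp": [0, 0, 0], "yaw": 0}, {"dp": [0, 0, 0], "yaw": 0}, {"dp": [0, 0, 0], "yaw": 0}, {"dp": [0, 0, 0], "yaw": 0}, {"dp": [0, 0, -5], "yaw": 0}, {"dp": [0, 0, -20], "yaw": 0}, {"dp": [0, 0, -55], "yaw": 0}, {"dp": [0, 0, -100], "yaw": 0}, {"dp": [0, 0, -135], "yaw": 0}, {"dp": [0, 0, -150], "yaw": 0}, {"dp": [0, 0, -150], "yaw": 0}], "fingers": 1}}

```text
clock: 31.98
eef_pos: [587.9, -287.1, 191.5]
tcp_rot: [3.141, -0.002, 0.0]
contact_force: [0.4, 0.3, -1.3]
opening: 1.002
grasp_force: 0.0
```

```bash
python3 - <<'E'
from h import *
a=r.grab_frame("wrist"); b=r.grab_frame("scene")[90:282,100:420]
b=cv2.resize(b,(640,384))[:, :]
a=cv2.resize(a[90:290,150:360],None,fx=.76,fy=1)
out=np.zeros((584,640,3),np.uint8); out[:384]=b; out[384:,:a.shape[1]]=a[:200]
cv2.imwrite("pics/f.png",out[:,:,::-1])
E
```

```text
(no output)
```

View pics/f.png

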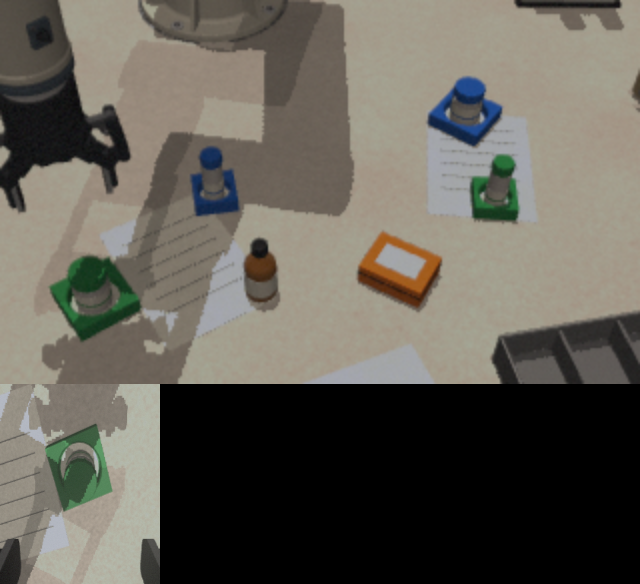

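All four containers stand upright in their matching wells: green jar (92,285), blue vial (212,180), blue jar (467,105) and green vial (500,185) in the composite. The amber bottle and slide box haven't moved, and the gripper is clear.

```bash
python3 -c "
from rig import r
print(r.sign_off())"
```

```text
the job is handed in; nothing more can be done
None
```

The job is handed in at about 32 s of the 109 s limit: all four containers stand upright in the stands that match their colour and width, and the amber bottle and slide box were left untouched.

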